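Hang the dressing caddy on the slotted stand

TASK

Hang the white dressing caddy with the blue handle on the slotted stand: hook its two claws into the top pair of slots, push it right in against the uprights, then press it down until the green catch springs out over its steel bar and it is locked; then let go. Feel for the slots gently without forcing anything (never more than about 35 N on the stand), and leave the small bottles and the jar between the two where they stand.

Things in the scene. Friction and masses are not known exactly. Their poses are not given: they have to be found in the camera images.
- caddy: Loose white dressing caddy, 0.3 kg: tray 97 (x) x 108 (y) x 22 mm with an upright back frame 136 mm tall (two straps 24 mm wide at y = +-38 mm) and a blue grip fin. Origin: centre of the underside; z up, +x to the back with the claws. Stands upright on its tray. Its back face is the plane x = +50 mm
- caddy_grip (a point): Grip point on the caddy's blue fin, at (20, 0, 145) mm of the caddy's frame, axes as the caddy's. The fin is 12 mm thick in y, x = 0 to 47 mm, z = 110 to 165 mm: pinch across y from above
- claws (a point): Midpoint between the two steel claws in the caddy's back face, at (50, 0, 105) mm of the caddy, axes as the caddy's. The claws, 4 mm thick, stand at y = +-38 mm: a neck z = 100 to 110 mm, ending in a tip that points down (x = 55.5 to 61.5, z = 84 to 110 mm): 26 mm tall, throat 5.5 mm for the 3 mm upright. So the back must be within 2 mm of the faces before pressing down
- keeper (a point): Middle of the steel bar across the caddy's back, at (50, 0, 69) mm of the caddy, axes as the caddy's. The bar is 6 mm tall (z = 66 to 72 mm) and 6 mm thick; above it is a window up to z = 112 mm, through which the green catch springs when locked
- stand: Fixed stand, two aluminium uprights 26 mm wide at y = +-38 mm. Origin: on the trolley top below the middle of the uprights' front faces, which are the plane x = 0 and look to -x, roughly to the robot; z up. Grey base x = -77 to +38, y = +-65 mm, 10 mm thick. Each upright has three slots 12 mm wide, 31 mm tall, 45 mm apart; fronts 3 mm thick, ending 52 mm above the top slots' lower edge
- slots_nominal (a point): Point fixed to the stand at (0, 0, 138) mm of its frame: the MIDDLE setting of the lower edge of the top pair of slots. The uprights are clamped at another height each time, not reported: the true edge lies up to 10 mm above or below. Claws enter only wholly between a slot's edges (5 mm spare), so find it by feel, e.g. slide the claws down the faces under light pressure, or by eye
- catch (a joint): Green spring leaf 24 mm wide, 22 mm long, between the uprights, hinged at its top; its lower end leans 7 mm out of the faces. 0 rad = out (rest), grows to about 0.4 as the caddy's steel bar pushes it in. Pushing home takes 3 to 8 N; then 16 to 21 mm down (3 to 8 N) the claw necks rest on the slots' edges, the bar is past the leaf, which snaps back to 0 and locks the caddy
- vial: Bystander: clear vial with a dark cap, 29 mm diameter, 74 mm tall, standing; origin at the centre of its underside
- dropper: Bystander: small white squeeze bottle with a drop spout, 29 mm diameter, 86 mm tall, standing; origin at the centre of its underside
- jar: Bystander: blue ointment jar with a screw lid, 36 mm diameter, 53 mm tall, standing; origin at the centre of its underside

How it is judged:
By the outcome, as a careful person would: the job done as asked, in the order asked, and still so for the second after the job is handed in, with the robot touching nothing.
It also fails if it takes over 64 s, if anything falls off the work surface, if the arm or the gripper's body presses on something with over 40 N, if the wrist force passes 120 N, or if a joint passes its speed limit or range.

ROBOT

A 6-joint arm with a two-finger parallel gripper is mounted at the origin on a cart in front of the work surface, level with it; the furniture and walls round the work are solid. World frame = base frame: x ahead of the robot, y to its left, z up, the work surface at z = 0. Lengths are in mm, angles in degrees, forces in N, time in s.
With the tool pointing down it reaches from about 275 to 850 mm from the base axis. Payload 19 kg.
Tool frame: the origin (TCP) lies midway between the tips of the shut fingers; the grasp point (between the pads) lies 19 mm behind it (arm.tcp_to_grasp is the distance from the TCP to the grasp point, in mm); y points along the fingers, z is the direction in which the jaws open and shut, and the axes are right-handed (so a half turn about y gives the same grasp; the last joint's range is limited). The gripper opens to 85 mm and grips with 20 to 120 N. Pads are 22 mm wide; open, the fingers measure 114 mm over their backs; the gripper's body (76 mm by 85 mm) begins 54 mm behind the grasp point. The pads swing forward as they close: fully open they stand 13 mm farther back than shut.
Start: joints at [58.614, 8.623, 82.357, -0, 89.026, -7.678], TCP at [231.201, 526.434, 204.767] pointing down, gripper open.
Joint ranges: [-160.23, 160.23], [-39.13, 120.54], [6.94, 153.29], [-79.49, 259.48], [9.18, 160.14], [-161.06, 161.06]. Speed limits (degrees/s): [108.29, 108.29, 127.2, 172.46, 172.46, 172.46].

INTERFACE

Orientations are given as [roll, pitch, yaw] about the fixed x, y, z axes, in that order (R = Rz(yaw) Ry(pitch) Rx(roll)).
In Python, from workcell import arm, optics gives the robot as it stands.
- The arm moves only by the shell command python3 -m jog 'ROWS' [FORCE]. ROWS is JSON, a list that holds one entry, the list of rows, each a list of 5 numbers: the shift along the tool's x, y, z in mm, then the turn about the tool's y in degrees, then the opening, from 0 (shut) to 1 (fully open). In form: [[[tx, ty, tz, yaw, gripper], ...]]. A call has exactly 8 rows; each row is the pose to reach, as a shift and turn from the pose commanded when the call began, along the tool's axes at that moment; what a row does not reach only later rows make up. A row lasts 1/10 s, in which the tool goes at most 50 mm and 8.59 degrees, less where a joint would pass 70% of its speed; a pose out of reach is approached as far as the arm can. A call with a gripper value outside its range is refused whole. The fingers move at their own pace and stop on an object; FORCE is the grip in N (left out, the last holds). Time passes only in rows, so rows that repeat a pose let the fingers close, or fill a call up. It gives the time, the measured TCP pose, the force and the opening at its end, in the units of the state.
- arm.sense(): the state, without advancing time (a new reading comes with each control period).
- optics.grab_frame(name): name is "side" or "top" or "wrist"; returns the picture (480x640x3 uint8, red, green, blue); there is no depth.
- optics.camera_info(name): a dict with "fx", "fy", "cx", "cy" (pixels), "extrinsics" (4x4, takes a point from camera to world coordinates); the wrist camera has in their place "hand_eye" (4x4, takes a point from camera to tool coordinates, whose origin is the TCP and whose axes are the tool frame's). Camera axes: x right, y up, looking along -z (the intrinsics and any distortion apply to the point x, -y, -z); pixel columns grow to the right and rows downward; lengths in mm; the calibration is good to about 2 mm. The wrist camera is an equidistant fisheye: a pixel r from the principal point sees the ray r / f radians off the axis. A picture is of the moment at which its call begins: read the wrist's pose just before it. camera_info takes no time and is no camera call.
- arm.finish_job(): hands the job in, once; it reports no verdict.
The state is a dict: "t": time; "q": joint angles; "dq": joint speeds; "joint_torque": joint torques, N m; "ee_pos": TCP position; "tool_rot": TCP orientation; "ft_force": force on the tool from outside, world axes, zero at the start; "torque": the same for the moment, N m; "grip_width": opening from 0.0 (shut) to 1.0 (fully open).
Only numpy, scipy, OpenCV 4.12 (cv2) and the standard library are available. Lean on these libraries where they do the work, as an engineer would, in place of code of your own. Each camera call takes 0.05 s, during which the arm holds its last target. There are 200 camera calls.

## Working session

There is one attempt and no reset: what is moved stays moved. The work goes in short steps, Python scripts to look and compute and a shell command to move; the robot and the scene stay as the last step left them, time stands still between calls to the robot, and variables do not carry over. Pictures are saved under pics/ and viewed, about 8 in all and at most 12, crops included, and the job is handed in when it is done.

```bash
mkdir -p pics
python3 - <<'E'
from workcell import arm, optics
import cv2,numpy as np
s=arm.sense(); print({k:np.round(v,2) for k,v in s.items()}, arm.tcp_to_grasp)
for n in ("side","top","wrist"):
    i=optics.camera_info(n); print(n,{k:np.round(v,3).tolist() for k,v in i.items()})
for n in ("side","top"):
    cv2.imwrite(f"pics/{n}0.png",optics.grab_frame(n)[:,:,::-1])
E
```

```text
{'t': np.float64(0.0), 'q': array([58.61,  8.65, 82.39, -0.  , 89.02, -7.68]), 'dq': array([ 0.11,  0.12, -0.03,  0.06,  0.01,  0.04]), 'joint_torque': array([-0.000e+00, -7.131e+01, -5.709e+01, -0.000e+00,  1.000e-02,
        0.000e+00]), 'ee_pos': array([231.09, 526.23, 204.2 ]), 'tool_rot': array([-9.007e+01,  1.000e-02, -2.371e+01]), 'ft_force': array([ 0.66, -0.23,  0.38]), 'torque': array([0.01, 0.02, 0.06]), 'grip_width': np.float64(1.0)} 18.700000000000003
side {'fx': 466.229, 'fy': 466.229, 'cx': 320.778, 'cy': 238.613, 'extrinsics': [[0.998, 0.041, -0.043, 507.04], [-0.059, 0.661, -0.748, -517.67], [-0.002, 0.749, 0.663, 664.867], [0.0, 0.0, 0.0, 1.0]]}
top {'fx': 521.689, 'fy': 521.689, 'cx': 322.435, 'cy': 226.122, 'extrinsics': [[0.002, 0.99, -0.14, 426.387], [-1.0, 0.003, 0.008, 153.828], [0.008, 0.14, 0.99, 955.636], [0.0, 0.0, 0.0, 1.0]]}
wrist {'fx': 371.648, 'fy': 371.648, 'cx': 326.224, 'cy': 247.618, 'hand_eye': [[0.0, -0.946, -0.325, -83.911], [-0.0, 0.325, -0.946, -168.751], [1.0, 0.0, -0.0, -0.001], [0.0, 0.0, 0.0, 1.0]]}
```

View pics/side0.png

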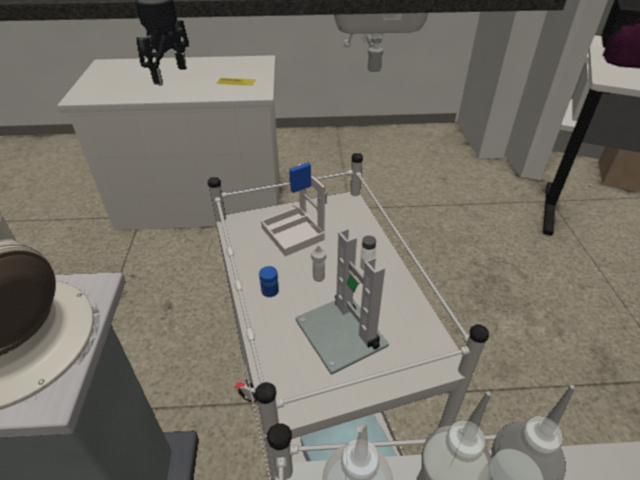

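View pics/top0.png

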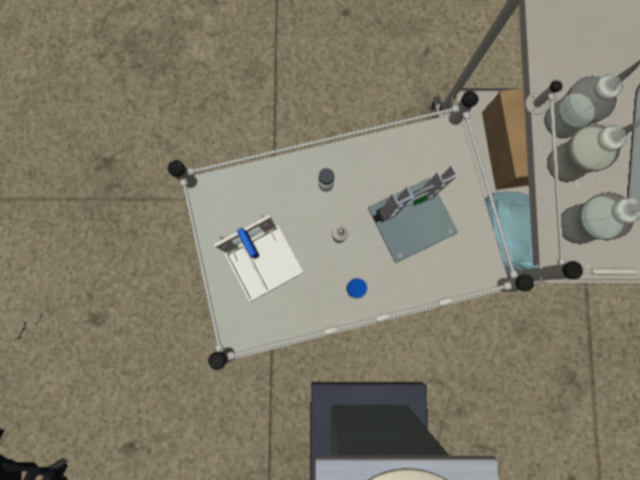

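Side view: caddy at ~(293,230) with its blue fin at (300,178), dropper (319,263), jar (269,281), vial (369,250), stand base (341,330) with green catch (353,285). Top view: fin (247,242), tray (265,260), dropper (340,233), vial (326,179), jar (357,288), stand base (413,220).

```bash
cat > h.py <<'E'
from workcell import arm, optics
import cv2,numpy as np
from scipy.spatial.transform import Rotation as Rn
def tool():
    s=arm.sense(); T=np.eye(4); T[:3,:3]=Rn.from_euler('xyz',s['tool_rot'],degrees=True).as_matrix(); T[:3,3]=s['ee_pos']; return T
def ray(n,u,v,T=None):
    i=optics.camera_info(n); a=(u-i['cx'])/i['fx']; b=(v-i['cy'])/i['fy']
    if n=='wrist':
        r=np.hypot(a,b); k=np.sin(r)/max(r,1e-9); d=np.array([a*k,-b*k,-np.cos(r)]); E=T@np.array(i['hand_eye'])
    else: d=np.array([a,-b,-1]); E=np.array(i['extrinsics'])
    d=E[:3,:3]@d; return E[:3,3],d/np.linalg.norm(d)
def plane(n,u,v,z,T=None):
    o,d=ray(n,u,v,T); return o+d*(z-o[2])/d[2]
def proj(n,P,T=None):
    i=optics.camera_info(n); E=np.array(i['extrinsics']) if n!='wrist' else T@np.array(i['hand_eye'])
    p=np.linalg.inv(E)@np.append(P,1); x,y,z=p[0],-p[1],-p[2]
    if n=='wrist':
        r=np.hypot(x,y); th=np.arctan2(r,z); x,y,z=x/r*th,y/r*th,1
    return np.array([i['cx']+i['fx']*x/z,i['cy']+i['fy']*y/z])
def tri(*rs):
    A=sum(np.eye(3)-np.outer(d,d) for o,d in rs); b=sum((np.eye(3)-np.outer(d,d))@o for o,d in rs)
    p=np.linalg.solve(A,b); return p,[np.linalg.norm(np.cross(p-o,d)) for o,d in rs]
def blobs(img,lo,hi,roi,amin=15):
    m=cv2.inRange(cv2.cvtColor(img,cv2.COLOR_RGB2HSV),lo,hi); k=np.zeros_like(m); x0,y0,x1,y1=roi; k[y0:y1,x0:x1]=m[y0:y1,x0:x1]
    c,_=cv2.findContours(k,cv2.RETR_EXTERNAL,cv2.CHAIN_APPROX_NONE); return sorted([q for q in c if cv2.contourArea(q)>amin],key=cv2.contourArea)[::-1]
E
python3 - <<'E'
from h import *
im={n:cv2.imread(f"pics/{n}0.png")[:,:,::-1].copy() for n in("side","top")}
roi={'side':(210,150,460,400),'top':(190,110,510,350)}
for n in im:
    for nm,lo,hi in(("blue",(105,120,40),(130,255,255)),("green",(45,100,30),(85,255,255))):
        for c in blobs(im[n],lo,hi,roi[n],5):
            r=cv2.minAreaRect(c); print(n,nm,cv2.contourArea(c),np.round(r[0],1),np.round(r[1],1),round(r[2],1),np.round(cv2.boxPoints(r)).tolist())
h=cv2.cvtColor(im['top'],cv2.COLOR_RGB2HSV)
for p in((420,235),(265,265),(300,190),(280,270)): print(p,h[p[1],p[0]])
c=cv2.resize(im['top'][150:310,200:470],None,fx=2.9,fy=2.9,interpolation=cv2.INTER_CUBIC); cv2.imwrite("pics/topc.png",c[:,:,::-1])
E
```

```text
side blue 436.5 [299.9 177. ] [27.1 20.1] 86.2 [[289.0, 164.0], [309.0, 163.0], [311.0, 190.0], [291.0, 191.0]]
side blue 397.0 [268.4 281. ] [28.5 16.4] 86.2 [[259.0, 267.0], [276.0, 266.0], [278.0, 295.0], [261.0, 296.0]]
side green 77.0 [351.6 283. ] [14.4  8.1] 51.3 [[344.0, 280.0], [350.0, 275.0], [359.0, 286.0], [353.0, 291.0]]
top blue 263.0 [356.5 287.5] [18.4 18.4] 45.0 [[344.0, 288.0], [357.0, 275.0], [370.0, 288.0], [357.0, 301.0]]
top blue 196.5 [247. 243.] [31.3  8. ] 63.4 [[236.0, 231.0], [244.0, 227.0], [258.0, 255.0], [250.0, 259.0]]
top green 35.5 [419.6 200.2] [ 3.6 13.4] 63.4 [[413.0, 202.0], [425.0, 196.0], [426.0, 199.0], [414.0, 205.0]]
(420, 235) [ 90  26 126]
(265, 265) [ 33  11 222]
(300, 190) [ 28  18 172]
(280, 270) [ 30  12 221]
```

View pics/topc.png

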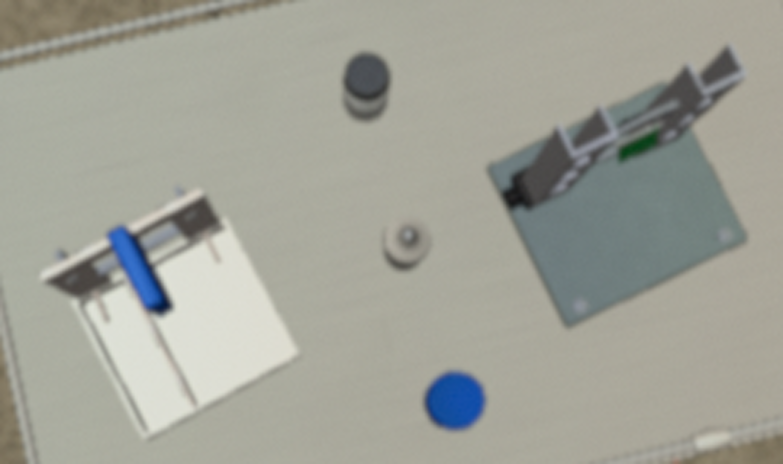

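The crop (scale 2.9, origin 200,150) shows stand base front corners at (570,326),(746,240) and back-left (488,168). It also shows the tray front at (145,437),(299,353), and the claws at the caddy's back at (60,254),(181,190).

Run:
```python
from h import *
f=lambda x,y:(200+x/2.9,150+y/2.9)
B=[plane('top',*f(*p),10)[:2] for p in((570,326),(746,240),(488,168))]
d=B[1]-B[0]; e=B[2]-B[0]; print('base',np.round(B,1),'len',np.linalg.norm(d),np.linalg.norm(e),'yaw',np.degrees(np.arctan2(d[0],-d[1])),np.degrees(np.arctan2(e[1],e[0])))
ys=np.degrees(np.arctan2(d[0],-d[1])); 
y=np.radians(ys); R=np.array([[np.cos(y),-np.sin(y)],[np.sin(y),np.cos(y)]])
loc=np.array([[-77,65],[-77,-65],[38,65]]); print('stand O',np.mean([b-R@l for b,l in zip(B,loc)],0))
C=[plane('top',*f(*p),z)[:2] for p,z in(((145,437),11),((299,353),11))]
d=C[1]-C[0]; print('tray',np.round(C,1),np.linalg.norm(d),'yaw',np.degrees(np.arctan2(d[0],-d[1])), 'mid',np.mean(C,0))
a,b=plane('top',*f(60,254),105),plane('top',*f(181,190),105); d=b-a; print('claws',a,b,np.linalg.norm(d),np.degrees(np.arctan2(d[0],-d[1])))
# fin: top face ends
a,b=plane('top',*f(120,233),165),plane('top',*f(160,302),165); print('fin top',a,b,np.linalg.norm(a-b),np.degrees(np.arctan2(*(a-b)[[1,0]])))
print('fin tri',tri(ray('side',300,177),ray('top',247,243)))
for n,s,z in(('vial',(367,75),74),('dropper',(408,237),86),('jar',(456,400),53)): print(n,plane('top',*f(*s),z))
print('catch',tri(ray('side',351.6,283),ray('top',419.6,200.2)))
```

```text
base [[ 493.7   11.6]
 [ 548.2 -100.6]
 [ 593.9   61.9]] len 124.8207670422496 112.1148434665463 yaw 25.9277394072127 26.659408433220708
stand O [589.50678577 -11.59042268]
tray [[424.4 275.8]
 [476.4 181.1]] 108.01169080461571 yaw 28.747686251022788 mid [450.40922826 228.40388429]
claws [526.92745708 313.7722659  105.        ] [563.77170367 246.10285833 105.        ] 77.04964132160468 28.56715186368726
fin top [531.05316616 271.27258641 165.        ] [494.6943318  249.51450904 165.        ] 42.37191012029358 30.89740549926173
fin tri (array([512.44214138, 265.7748563 , 138.08786717]), [np.float64(2.1055603712437416), np.float64(2.105560371243807)])
vial [638.61593148 139.82452997  74.        ]
dropper [539.64951993 116.17623755  86.        ]
jar [446.56353523  86.57963554  53.        ]
catch (array([586.24755301, -11.45918384, 119.29682463]), [np.float64(1.3202474426013686), np.float64(1.3202474426016066)])
```

```bash
python3 -m jog '[[[45,-25,-16,-7,0.7],[91,-25,-33,-14,0.7],[136,-25,-50,-21,0.7],[181,-25,-66,-28,0.7],[227,-25,-83,-35,0.7],[272,-25,-99,-42,0.7],[318,-25,-116,-48,0.7],[363,-25,-132,-52.7,0.7]]]'
python3 - <<'E'
from h import *
T=tool(); im=optics.grab_frame('wrist'); np.save('Tw.npy',T); cv2.imwrite('pics/w1.png',im[:,:,::-1]); print(np.round(T,2))
E
```

```text
t: 0.9
ee_pos: [511.6, 257.8, 229.6]
tool_rot: [-90.0, 0.0, 29.2]
ft_force: [0.8, 1.1, -0.3]
grip_width: 0.703
[[ 8.7000e-01 -0.0000e+00 -4.9000e-01  5.1160e+02]
 [ 4.9000e-01 -0.0000e+00  8.7000e-01  2.5779e+02]
 [-0.0000e+00 -1.0000e+00  0.0000e+00  2.2962e+02]
 [ 0.0000e+00  0.0000e+00  0.0000e+00  1.0000e+00]]
```

View pics/w1.png

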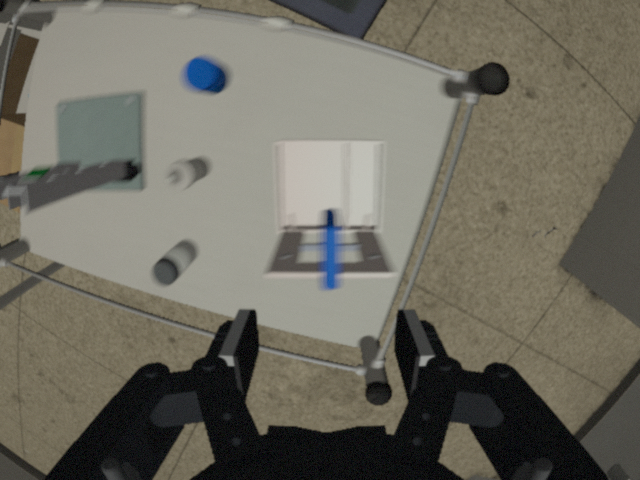

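Wrist view: the fin runs vertically from (330,210) to (331,288), between the fingers and nearly aligned with the tool. The stand is at the left.

Run:
```python
from h import *
im=cv2.imread('pics/w1.png')[:,:,::-1].copy(); T=np.load('Tw.npy')
c=blobs(im,(105,120,40),(130,255,255),(290,180,370,310))[0]; m=np.zeros(im.shape[:2],np.uint8); cv2.drawContours(m,[c],-1,1,-1)
ys=np.where(m.any(1))[0]; print(ys.min(),ys.max())
Ti=np.linalg.inv(T)
for y in list(range(ys.min(),ys.max()+1,6))+[ys.max()]:
    x=np.where(m[y])[0]; P=[Ti@np.append(plane('wrist',q,y,165,T),1) for q in(x.min()-.5,x.mean(),x.max()+.5)]
    print(y,x.min(),x.max(),np.round([[p[0],p[2]] for p in P],1).tolist())
# tray front edge corners in image, z 22
for p in((274,142),(386,142)): print('tray',np.round((Ti@np.append(plane('wrist',*p,22,T),1))[[0,2]],1))
# stand base corners z=10 world
for p in((58,103),(141,93),(143,190)): print('base',np.round(plane('wrist',*p,10,T),1))
```

```text
211 288
211 328 329 [[-28.5, 0.9], [-28.5, 1.5], [-28.5, 2.2]]
217 328 332 [[-24.5, 0.9], [-24.5, 2.5], [-24.5, 4.1]]
223 328 332 [[-20.5, 0.9], [-20.5, 2.5], [-20.5, 4.2]]
229 327 337 [[-16.4, 0.3], [-16.4, 3.8], [-16.4, 7.4]]
235 326 334 [[-12.3, -0.4], [-12.3, 2.6], [-12.3, 5.5]]
241 326 334 [[-8.2, -0.4], [-8.2, 2.6], [-8.2, 5.5]]
247 325 336 [[-4.0, -1.1], [-4.0, 2.9], [-4.0, 6.9]]
253 326 334 [[0.3, -0.4], [0.3, 2.6], [0.3, 5.6]]
259 326 334 [[4.5, -0.4], [4.5, 2.6], [4.5, 5.6]]
265 322 339 [[8.9, -3.1], [8.9, 3.0], [8.9, 9.0]]
271 325 339 [[13.3, -1.1], [13.3, 4.0], [13.3, 9.1]]
277 327 333 [[17.7, 0.3], [17.7, 2.6], [17.7, 5.0]]
283 326 334 [[22.2, -0.4], [22.2, 2.7], [22.2, 5.8]]
288 330 331 [[26.0, 2.3], [26.0, 3.0], [26.0, 3.7]]
tray [-66.8 -52.5]
tray [-67.   60.3]
base [551.9 -97.6  10. ]
base [497.1  14.8  10. ]
base [596.6  64.3  10. ]
```

```bash
python3 -m jog '[[[0,15,3,0,0.5],[0,35,3,0,0.5],[0,55,3,0,0.5],[0,72,3,0,0.5],[0,85,3,0,0.5],[0,95,3,0,0.5],[0,102,3,0,0.5],[0,102,3,0,0.5]]]' 60
python3 -m jog '[[[0,0,0,0,0.3],[0,0,0,0,0.0],[0,0,0,0,0],[0,0,0,0,0],[0,0,0,0,0],[0,0,0,0,0],[0,0,0,0,0],[0,0,0,0,0]]]' 60
```

```text
t: 1.75
ee_pos: [508.6, 262.3, 127.0]
tool_rot: [-90.0, 0.1, 29.0]
ft_force: [-0.4, -0.5, 0.0]
grip_width: 0.5
t: 2.55
ee_pos: [509.3, 262.6, 128.6]
tool_rot: [-90.0, -0.1, 29.0]
ft_force: [-0.7, 1.6, 6.5]
grip_width: 0.12
```

```bash
python3 -m jog '[[[0,-10,0,0,0],[0,-30,0,0,0],[0,-55,0,0,0],[0,-80,0,0,0],[0,-100,0,0,0],[-10,-115,0,0,0],[-30,-120,-10,0,0],[-55,-120,-20,0,0]]]' 60
python3 -m jog '[[[-30,0,-15,0,0],[-60,0,-40,0,0],[-80,0,-75,0,0],[-95,0,-115,0.7,0],[-95,0,-155,1.7,0],[-95,0,-195,2.7,0],[-95,0,-230,2.7,0],[-95,0,-254,2.7,0]]]' 60
python3 - <<'E'
from h import *
T=tool(); np.save('Tw.npy',T)
for n in("wrist","side","top"): cv2.imwrite(f'pics/{n}2.png',optics.grab_frame(n)[:,:,::-1])
a=[cv2.imread(f'pics/{n}2.png') for n in("wrist","side","top")]
s=cv2.resize(a[1][150:350,230:430],(400,400),interpolation=cv2.INTER_CUBIC); t=cv2.resize(a[2][110:310,300:500],(400,400),interpolation=cv2.INTER_CUBIC)
cv2.imwrite('pics/c2.png',np.hstack([s,t]))
E
```

```text
t: 3.35
ee_pos: [470.0, 217.6, 248.5]
tool_rot: [-90.0, -0.0, 29.0]
ft_force: [0.5, -1.1, -2.5]
grip_width: 0.119
t: 4.15
ee_pos: [510.5, -52.3, 247.7]
tool_rot: [-90.0, 0.0, 26.2]
ft_force: [-0.2, 0.5, -2.5]
grip_width: 0.117
```

View pics/wrist2.png

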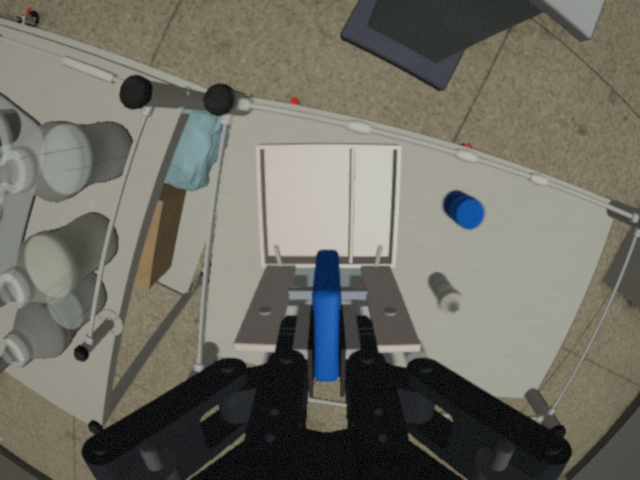

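View pics/c2.png

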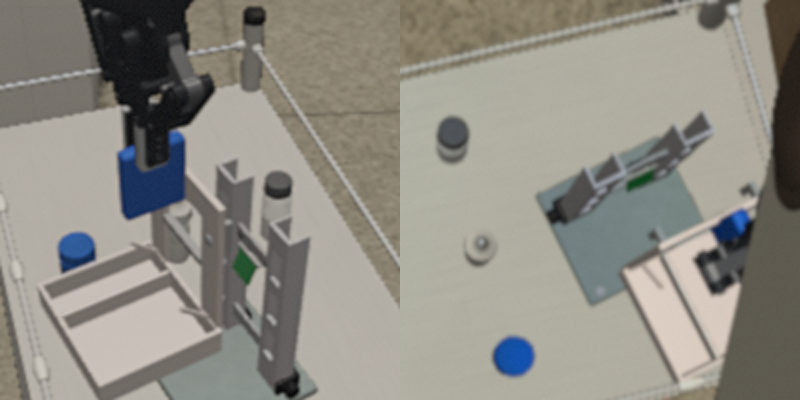

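Wrist2: the caddy is held straight and the stand is hidden behind the gripper. Side/top crop: the caddy is clear in front of the uprights, and the upright tops are visible in both views. I'll zoom on those for height and lateral.

Run:
```python
import cv2,numpy as np
s=cv2.imread('pics/side0.png')[225:355,325:395]; t=cv2.imread('pics/top0.png')[160:230,365:465]
S=cv2.resize(s,None,fx=4.5,fy=4.5,interpolation=cv2.INTER_CUBIC); Tt=cv2.resize(t,None,fx=4.8,fy=4.8,interpolation=cv2.INTER_CUBIC)
o=np.zeros((585,800,3),np.uint8); o[:S.shape[0],:S.shape[1]]=S; o[:Tt.shape[0],320:320+Tt.shape[1]]=Tt[:, :480]
s2=cv2.imread('pics/side2.png')[225:270,325:395]; S2=cv2.resize(s2,None,fx=5,fy=5,interpolation=cv2.INTER_CUBIC); o[345:345+225,330:330+350]=S2
cv2.imwrite('pics/z.png',o)
```

```text
(no output)
```

View pics/z.png

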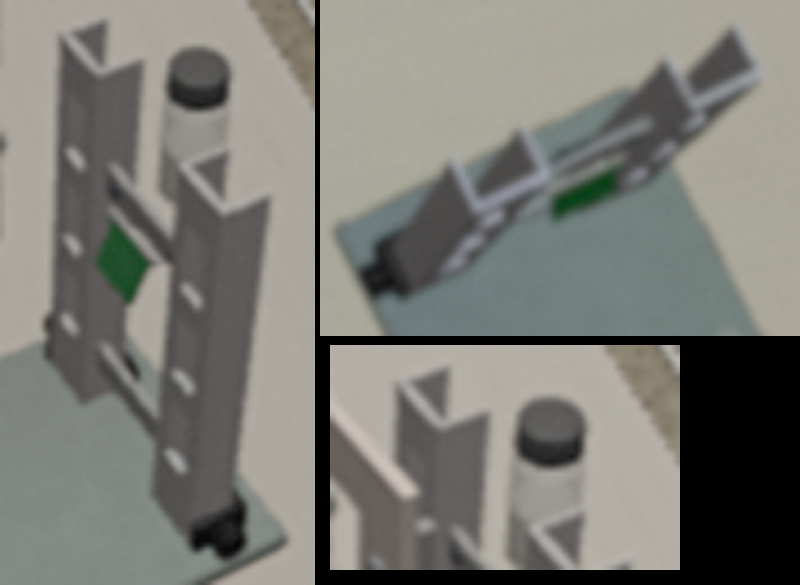

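The zoom shows the front top corners of the uprights in both views. Side (×4.5): (65,38),(99,73),(182,165),(224,212). Top (×4.8): (477,207),(549,174),(690,105),(758,72). Bright slot lower edges are at side (75,158) and (191,296).

Run:
```python
from h import *
sd=[(65,38),(99,73),(182,165),(224,212)]; tp=[(477,207),(549,174),(690,105),(758,72)]
S=lambda p:(325+p[0]/4.5-.4,225+p[1]/4.5-.4); Tp=lambda p:(365+(p[0]-320)/4.8-.4,160+p[1]/4.8-.4)
P=[]
for a,b in zip(sd,tp):
    p,r=tri(ray('side',*S(a)),ray('top',*Tp(b))); P.append(p); print(np.round(p,1),np.round(r[0],1))
P=np.array(P); yl=np.array([51,25,-25,-51.]); f=np.polyfit(yl,P,1); print('slope',f[0],'len',np.linalg.norm(f[0]),'yaw',np.degrees(np.arctan2(-f[0][0],f[0][1])),'O',f[1])
zt=P[:,2].mean()
# slot edge from side view: ray with face plane
y=np.radians(26.2); n=np.array([np.cos(y),np.sin(y),0]); O=f[1]
for p in((75,158),(191,296)):
    o,d=ray('side',*S(p)); q=o+d*(((O+1.5*n-o)@n)/(d@n)); print('slot edge pt',np.round(q,1),'y',(q-O)@np.array([-n[1],n[0],0]))
# claw left in side2/top2
T=np.load('Tw.npy'); print(T[:3,3])
print('claw L top', plane('top',427.5,226.5,226))
g=T[:3,3]; l=np.array([-n[1],n[0],0]); print('pred claw L', g+n*(30+8)+l*38)
```

```text
[569.1  35.2 185.3] 1.7
[578.9  13.  188.3] 1.9
[601.5 -32.1 187. ] 1.8
[612.2 -53.9 186.8] 1.9
slope [-0.42783913  0.87907981 -0.0065127 ] len 0.9776860722849331 yaw 25.951711757532664 O [590.42732953  -9.45820898 186.85931176]
slot edge pt [572.1  31.3 130.1] y 44.663388602613374
slot edge pt [605.7 -37.1 128.4] y -31.545779998353463
[510.52196962 -52.27848509 247.72805218]
claw L top [529.21739141  -0.63713191 226.        ]
pred claw L [527.84056526  -1.40544464 247.72805218]
```

```bash
python3 -m jog '[[[0,10,1,0,0],[0,25,2,0,0],[5,40,3,0,0],[12,52,3,0,0],[20,60,3,0,0],[28,64,3,0,0],[34,65,3,0,0],[35,65,3,0,0]]]' 60
python3 - <<'E'
from h import *
print(arm.sense()['ft_force'])
for n in("side","top"): cv2.imwrite(f'pics/{n}3.png',optics.grab_frame(n)[:,:,::-1])
a=[cv2.imread(f'pics/{n}3.png') for n in("side","top")]
s=cv2.resize(a[0][210:360,290:400],None,fx=3.9,fy=3.9,interpolation=cv2.INTER_CUBIC); t=cv2.resize(a[1][160:250,365:460],None,fx=3.8,fy=3.8,interpolation=cv2.INTER_CUBIC)
o=np.zeros((590,795,3),np.uint8); o[:s.shape[0],:s.shape[1]]=s; o[:t.shape[0],432:432+t.shape[1]]=t; cv2.imwrite('pics/c3.png',o)
E
```

```text
t: 5.1
ee_pos: [541.5, -31.6, 182.8]
tool_rot: [-90.0, -0.0, 26.3]
ft_force: [-0.5, -0.1, -1.3]
grip_width: 0.119
[-0.50208249 -0.12466636 -1.34853553]
```

View pics/c3.png

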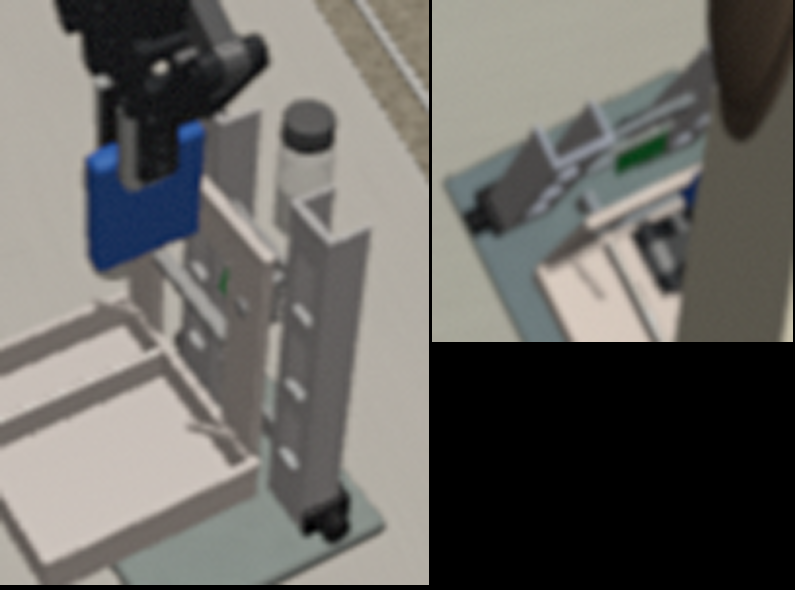

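Run:
```python
from h import *
y=np.radians(26.1); n=np.array([np.cos(y),np.sin(y),0]); l=np.array([-n[1],n[0],0]); O=np.array([590.4,-9.5,0])
c=lambda p:(365+(p[0]-432)/3.8-.4,160+p[1]/3.8-.4)
for nm,p,z in(('claw',(586,203),160),('topcornerL',(555,163),187),('topcornerR',(610,138),187),('slotpatch',(568,186),135),('strapcornerL',(540,268),53+22),('frametopL',(590,222),53+136)):
    P=plane('top',*c(p),z); print(nm,np.round(P,1),'x',round((P-O)@n,1),'y',round((P-O)@l,1))
T=tool(); print('TCP y',(T[:3,3]-O)@l,'x',(T[:3,3]-O)@n)
for nm,x,yy,z in(('claw tip bottom R',-14,-38,137),('claw tip top R',-14,-38,163)): print(nm,((proj('side',O+n*x+l*yy+[0,0,z])-[290,210])*3.9).round())
```

```text
claw [559.5  19.5 160. ] x -15.0 y 39.7
topcornerL [570.9  36.  187. ] x 2.5 y 49.4
topcornerR [581.  14. 187.] x 2.0 y 25.3
slotpatch [570.9  22.7 135. ] x -3.3 y 37.5
strapcornerL [544.1  26.4  75. ] x -25.8 y 52.7
frametopL [547.1  23.  189. ] x -24.6 y 48.2
TCP y 1.6546547843293822 x -54.20875160789386
claw tip bottom R [278. 324.]
claw tip top R [281. 278.]
```

```bash
python3 -m jog '[[[2,0,-0.5,0,0],[4,0,-1,0,0],[6,0,-1,0,0],[8,0,-1,0,0],[9,0,-1,0,0],[10,0,-1,0,0],[10,0,-1,0,0],[10,0,-1,0,0]]]' 60
python3 -m jog '[[[0.5,0,0,0,0],[1,0,0,0,0],[1.5,0,0,0,0],[2,0,0,0,0],[2.5,0,0,0,0],[3,0,0,0,0],[3,0,0,0,0],[3,0,0,0,0]]]'
```

```text
t: 6.0
ee_pos: [550.1, -28.4, 182.8]
tool_rot: [-90.0, 0.0, 26.3]
ft_force: [0.7, 0.6, -1.9]
grip_width: 0.118
t: 6.8
ee_pos: [552.8, -27.1, 182.8]
tool_rot: [-90.0, 0.0, 26.3]
ft_force: [1.0, 0.2, -2.4]
grip_width: 0.116
```

```bash
python3 -m jog '[[[0.5,0,0,0,0],[1,0,0,0,0],[1.5,0,0,0,0],[2,0,0,0,0],[2,0,0,0,0],[2,0,0,0,0],[2,0,0,0,0],[2,0,0,0,0]]]'
```

```text
t: 7.6
ee_pos: [554.6, -26.2, 182.8]
tool_rot: [-90.0, 0.0, 26.3]
ft_force: [-0.9, 0.0, -1.5]
grip_width: 0.121
```

```bash
python3 -m jog '[[[0.5,0,0,0,0],[1,0,0,0,0],[1.5,0,0,0,0],[2,0,0,0,0],[2,0,0,0,0],[2,0,0,0,0],[2,0,0,0,0],[2,0,0,0,0]]]'
```

```text
t: 8.4
ee_pos: [556.4, -25.3, 182.8]
tool_rot: [-90.0, 0.0, 26.3]
ft_force: [0.2, -0.3, -3.1]
grip_width: 0.121
```

```bash
python3 -m jog '[[[0.5,0,0,0,0],[1,0,0,0,0],[1.5,0,0,0,0],[2,0,0,0,0],[2,0,0,0,0],[2,0,0,0,0],[2,0,0,0,0],[2,0,0,0,0]]]'
```

```text
t: 9.2
ee_pos: [558.2, -24.4, 182.8]
tool_rot: [-90.0, 0.0, 26.3]
ft_force: [0.0, -0.3, -2.1]
grip_width: 0.119
```

```bash
python3 -m jog '[[[0.5,0,0,0,0],[1,0,0,0,0],[1.5,0,0,0,0],[2,0,0,0,0],[2,0,0,0,0],[2,0,0,0,0],[2,0,0,0,0],[2,0,0,0,0]]]'
```

```text
t: 10.0
ee_pos: [559.9, -23.6, 182.8]
tool_rot: [-90.0, 0.0, 26.3]
ft_force: [-2.4, -1.2, -0.3]
grip_width: 0.118
```

```bash
python3 -m jog '[[[0.4,0,0,0,0],[0.8,0,0,0,0],[1.2,0,0,0,0],[1.5,0,0,0,0],[1.5,0,0,0,0],[1.5,0,0,0,0],[1.5,0,0,0,0],[1.5,0,0,0,0]]]'
```

```text
t: 10.8
ee_pos: [561.3, -22.9, 182.8]
tool_rot: [-90.0, 0.0, 26.3]
ft_force: [-1.7, -0.9, -1.4]
grip_width: 0.116
```

```bash
python3 -m jog '[[[0.4,0,0,0,0],[0.8,0,0,0,0],[1.2,0,0,0,0],[1.5,0,0,0,0],[1.5,0,0,0,0],[1.5,0,0,0,0],[1.5,0,0,0,0],[1.5,0,0,0,0]]]'
```

```text
t: 11.6
ee_pos: [562.3, -22.3, 182.8]
tool_rot: [-90.0, 0.1, 26.3]
ft_force: [-6.2, -2.7, 0.5]
grip_width: 0.119
```

```bash
python3 -m jog '[[[0.3,0,0,0,0],[0.6,0,0,0,0],[1,0,0,0,0],[1,0,0,0,0],[1,0,0,0,0],[1,0,0,0,0],[1,0,0,0,0],[1,0,0,0,0]]]'
```

```text
t: 12.4
ee_pos: [562.5, -22.1, 182.9]
tool_rot: [-90.0, 0.1, 26.3]
ft_force: [-14.5, -4.7, 4.0]
grip_width: 0.118
```

```bash
python3 -m jog '[[[-0.3,0.5,0,0,0],[-0.3,1,0,0,0],[-0.3,1.5,0,0,0],[-0.3,2,0,0,0],[-0.3,2.5,0,0,0],[-0.3,3,0,0,0],[-0.3,3.5,0,0,0],[-0.3,4,0,0,0]]]'
python3 - <<'E'
from h import *
a=optics.grab_frame('side')[:,:,::-1]; b=optics.grab_frame('top')[:,:,::-1]
s=cv2.resize(a[210:360,290:400],None,fx=3.9,fy=3.9,interpolation=cv2.INTER_CUBIC); t=cv2.resize(b[160:250,365:460],None,fx=3.8,fy=3.8,interpolation=cv2.INTER_CUBIC)
o=np.zeros((590,795,3),np.uint8); o[:s.shape[0],:s.shape[1]]=s; o[:t.shape[0],432:432+t.shape[1]]=t; cv2.imwrite('pics/c4.png',o)
E
```

```text
t: 13.2
ee_pos: [562.5, -22.5, 179.0]
tool_rot: [-90.0, 0.1, 26.3]
ft_force: [-13.1, -6.9, 4.3]
grip_width: 0.121
```

View pics/c4.png

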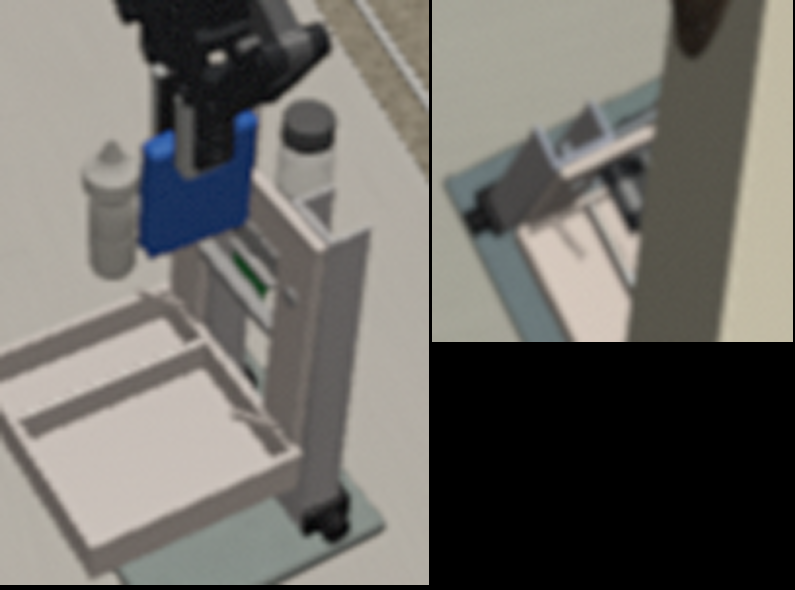

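Side (c4): the back frame sits flush on the uprights' faces and the claws have gone into the slots. The green leaf shows at (250,272), through the window and above the bar. I'll press on down.

```bash
python3 -m jog '[[[-0.2,0.8,0,0,0],[-0.2,1.6,0,0,0],[-0.2,2.4,0,0,0],[-0.2,3.2,0,0,0],[-0.2,4,0,0,0],[-0.2,4.8,0,0,0],[-0.2,5.5,0,0,0],[-0.2,6,0,0,0]]]'
```

```text
t: 14.1
ee_pos: [562.4, -22.5, 172.9]
tool_rot: [-90.0, 0.1, 26.3]
ft_force: [-11.3, -5.7, 4.5]
grip_width: 0.119
```

```bash
python3 -m jog '[[[0,0.5,0,0,0],[0,1,0,0,0],[0,1.5,0,0,0],[0,2,0,0,0],[0,2.5,0,0,0],[0,3,0,0,0],[0,3.5,0,0,0],[0,4,0,0,0]]]'
```

```text
t: 14.9
ee_pos: [562.4, -22.5, 168.9]
tool_rot: [-90.0, 0.1, 26.3]
ft_force: [-11.4, -5.9, 4.2]
grip_width: 0.114
```

```bash
python3 -m jog '[[[0,0.5,0,0,0],[0,1,0,0,0],[0,1.5,0,0,0],[0,2,0,0,0],[0,2,0,0,0],[0,2,0,0,0],[0,2,0,0,0],[0,2,0,0,0]]]'
```

```text
t: 15.7
ee_pos: [562.4, -22.5, 166.9]
tool_rot: [-90.0, 0.1, 26.3]
ft_force: [-11.2, -5.5, 1.9]
grip_width: 0.12
```

```bash
python3 -m jog '[[[0,0.3,0,0,0],[0,0.6,0,0,0],[0,0.9,0,0,0],[0,1.2,0,0,0],[0,1.5,0,0,0],[0,1.5,0,0,0],[0,1.5,0,0,0],[0,1.5,0,0,0]]]'
```

```text
t: 16.5
ee_pos: [562.4, -22.5, 165.4]
tool_rot: [-90.0, 0.1, 26.3]
ft_force: [-10.8, -5.6, 3.3]
grip_width: 0.114
```

```bash
python3 -m jog '[[[0,0.3,0,0,0],[0,0.6,0,0,0],[0,0.8,0,0,0],[0,1,0,0,0],[0,1,0,0,0],[0,1,0,0,0],[0,1,0,0,0],[0,1,0,0,0]]]'
```

```text
t: 17.3
ee_pos: [562.2, -22.6, 164.4]
tool_rot: [-90.0, 0.1, 26.3]
ft_force: [-13.2, -6.5, 4.1]
grip_width: 0.118
```

```bash
python3 -m jog '[[[0,0.3,0,0,0],[0,0.6,0,0,0],[0,0.8,0,0,0],[0,1,0,0,0],[0,1,0,0,0],[0,1,0,0,0],[0,1,0,0,0],[0,1,0,0,0]]]'
```

```text
t: 18.1
ee_pos: [562.2, -22.6, 163.7]
tool_rot: [-90.0, 0.1, 26.3]
ft_force: [-14.5, -7.0, 7.6]
grip_width: 0.117
```

```bash
python3 -m jog '[[[0,0.3,0,0,0],[0,0.6,0,0,0],[0,0.8,0,0,0],[0,1,0,0,0],[0,1,0,0,0],[0,1,0,0,0],[0,1,0,0,0],[0,1,0,0,0]]]'
```

```text
t: 18.9
ee_pos: [562.2, -22.7, 163.4]
tool_rot: [-90.0, 0.1, 26.3]
ft_force: [-19.7, -6.9, 16.3]
grip_width: 0.119
```

The claws have bottomed out: 19.4 mm down, and vertical force has risen to 16 N. I'll ease the push and look at the catch.

```bash
python3 -m jog '[[[-0.3,0,0,0,0],[-0.5,0,0,0,0],[-0.5,0,0,0,0],[-0.5,0,0,0,0],[-0.5,0,0,0,0],[-0.5,0,0,0,0],[-0.5,0,0,0,0],[-0.5,0,0,0,0]]]'
python3 - <<'E'
from h import *
a=optics.grab_frame('side')[:,:,::-1]; T=tool(); b=optics.grab_frame('wrist')[:,:,::-1]; cv2.imwrite('pics/side5.png',a)
s=cv2.resize(a[230:330,310:390],None,fx=5.5,fy=5.5,interpolation=cv2.INTER_CUBIC); t=cv2.resize(b[170:400,240:420],None,fx=1.9,fy=1.9,interpolation=cv2.INTER_CUBIC)
o=np.zeros((590,795,3),np.uint8); o[:s.shape[0],:s.shape[1]]=s; o[:t.shape[0],445:445+t.shape[1]]=t; cv2.imwrite('pics/c5.png',o)
E
```

```text
t: 19.7
ee_pos: [562.1, -22.7, 163.4]
tool_rot: [-90.0, 0.1, 26.3]
ft_force: [-14.9, -5.1, 13.1]
grip_width: 0.117
```

View pics/c5.png

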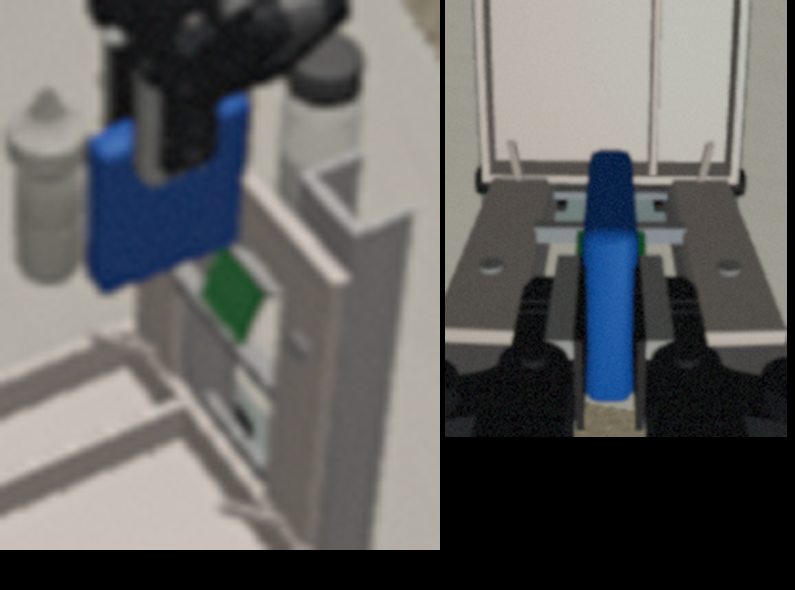

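Side (c5): the green leaf stands out through the window, at (235,290), with its lower end over the bar at (240,338). The wrist view is symmetric. I'll compare the leaf's area with rest, then do a gentle upward pull test.

```bash
python3 - <<'E'
from h import *
for f in('side0','side3','side5'):
    im=cv2.imread(f'pics/{f}.png')[:,:,::-1].copy()
    print(f,[(cv2.contourArea(c),np.round(cv2.minAreaRect(c)[0],1),np.round(cv2.minAreaRect(c)[1],1)) for c in blobs(im,(45,100,30),(85,255,255),(310,230,390,330),5)])
E
python3 -m jog '[[[0,-0.3,0,0,0],[0,-0.6,0,0,0],[0,-1,0,0,0],[0,-1.4,0,0,0],[0,-1.8,0,0,0],[0,-1.8,0,0,0],[0,-1.8,0,0,0],[0,-1.8,0,0,0]]]'
```

```text
side0 [(77.0, array([351.6, 283. ]), array([14.4,  8.1]))]
side3 []
side5 [(73.0, array([351.4, 282.7]), array([13.4,  8. ]))]
t: 20.6
ee_pos: [562.2, -22.6, 163.9]
tool_rot: [-90.0, 0.1, 26.3]
ft_force: [-7.1, -4.6, -1.5]
grip_width: 0.119
```

```bash
python3 -m jog '[[[0,-0.3,0,0,0],[0,-0.6,0,0,0],[0,-0.9,0,0,0],[0,-1.2,0,0,0],[0,-1.2,0,0,0],[0,-1.2,0,0,0],[0,-1.2,0,0,0],[0,-1.2,0,0,0]]]'
```

```text
t: 21.4
ee_pos: [562.1, -22.4, 164.8]
tool_rot: [-90.0, 0.1, 26.3]
ft_force: [-5.7, -3.8, -4.4]
grip_width: 0.121
```

```bash
python3 -m jog '[[[0,-0.3,0,0,0],[0,-0.6,0,0,0],[0,-0.9,0,0,0],[0,-1.2,0,0,0],[0,-1.2,0,0,0],[0,-1.2,0,0,0],[0,-1.2,0,0,0],[0,-1.2,0,0,0]]]'
```

```text
t: 22.2
ee_pos: [562.1, -22.2, 165.6]
tool_rot: [-90.0, 0.1, 26.3]
ft_force: [-3.9, -3.9, -16.2]
grip_width: 0.12
```

The pull is resisted at -16 N, so the catch holds. I'll set it back down onto the edges and release.

```bash
python3 -m jog '[[[0,0.4,0,0,0],[0,0.8,0,0,0],[0,1.2,0,0,0],[0,1.6,0,0,0],[0,2,0,0,0],[0,2.3,0,0,0],[0,2.3,0,0,0],[0,2.3,0,0,0]]]'
python3 -m jog '[[[0,0,0,0,0.1],[0,0,0,0,0.15],[0,0,0,0,0.25],[0,0,0,0,0.35],[0,0,0,0,0.4],[0,0,0,0,0.4],[0,0,0,0,0.4],[0,0,0,0,0.4]]]' 20
```

```text
t: 23.0
ee_pos: [562.2, -22.5, 164.9]
tool_rot: [-90.0, 0.0, 26.3]
ft_force: [-12.9, -4.8, 1.0]
grip_width: 0.12
t: 23.8
ee_pos: [562.7, -22.2, 164.2]
tool_rot: [-90.0, 0.0, 26.3]
ft_force: [1.2, 0.0, 0.3]
grip_width: 0.4
```

```bash
python3 -m jog '[[[0,-5,0,0,0.4],[0,-15,0,0,0.4],[0,-30,0,0,0.4],[0,-50,0,0,0.4],[0,-70,0,0,0.4],[0,-90,0,0,0.4],[0,-110,0,0,0.4],[0,-120,0,0,0.4]]]'
python3 -m jog '[[[-10,0,0,0,0.4],[-30,0,0,0,0.4],[-50,0,20,0,0.4],[-70,0,45,0,0.4],[-90,0,75,0,0.4],[-100,0,105,0,0.4],[-100,0,130,0,0.4],[-100,0,140,0,0.4]]]'
python3 - <<'E'
from h import *
a=optics.grab_frame('side')[:,:,::-1]; b=optics.grab_frame('top')[:,:,::-1]; im=a[:,:,::-1].copy()
print([(cv2.contourArea(c),np.round(cv2.minAreaRect(c)[0],1)) for c in blobs(im,(45,100,30),(85,255,255),(310,230,390,330),5)])
s=cv2.resize(a[200:360,240:400],None,fx=2.5,fy=2.5,interpolation=cv2.INTER_CUBIC); t=cv2.resize(b[150:310,305:465],None,fx=2.4,fy=2.4,interpolation=cv2.INTER_CUBIC)
o=np.zeros((400,790,3),np.uint8); o[:,:400]=s; o[:384,404:788]=t; cv2.imwrite('pics/c6.png',o)
E
```

```text
t: 24.6
ee_pos: [563.0, -22.2, 287.2]
tool_rot: [-90.1, -0.1, 26.3]
ft_force: [-0.6, 0.0, 0.3]
grip_width: 0.401
t: 25.4
ee_pos: [409.4, 60.1, 283.9]
tool_rot: [-90.0, -0.0, 26.3]
ft_force: [0.6, -0.6, 0.4]
grip_width: 0.396
[(72.5, array([351.7, 282.8]))]
```

View pics/c6.png

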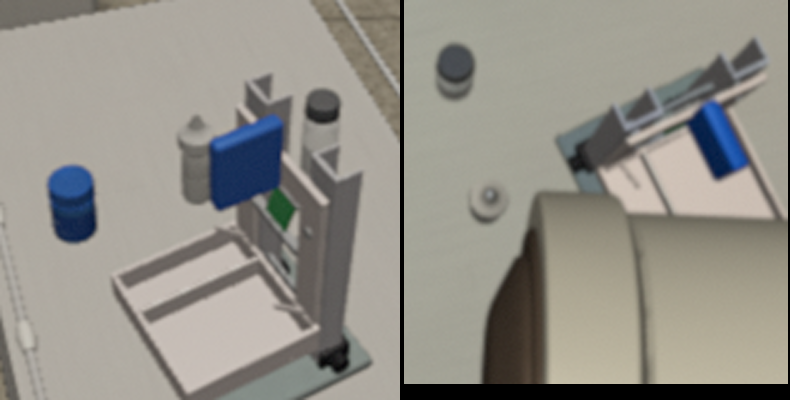

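Run:
```python
from h import *
im=optics.grab_frame('side')
A=cv2.imread('pics/side5.png')[:,:,::-1]
# height shift of caddy: lower fin/frame region, phase correlation over the tray
for r in((290,290,370,360),(330,255,368,300)):
    g=[cv2.cvtColor(np.ascontiguousarray(x[r[1]:r[3],r[0]:r[2]]),cv2.COLOR_RGB2GRAY).astype(np.float32) for x in(A,im)]
    print(cv2.phaseCorrelate(g[0],g[1],cv2.createHanningWindow(g[0].shape[::-1],cv2.CV_32F)))
print(arm.sense()['t']);
```

```text
((0.25192204523469286, 0.05765746508800618), 0.9811709072854784)
((-0.6881917147871022, 0.8929181667640691), 0.8520993238025242)
25.55
```

```bash
python3 -c "
from workcell import arm; print(arm.finish_job())"
```

```text
the job is handed in; nothing more can be done
None
```

The caddy is hanging on the stand, locked and let go. I handed the job in at about 25.6 s on the robot's clock.

- **Finding the slots:** I triangulated the upright tops from the side and top cameras, which put the top slots' lower edge about 135 mm up. I then moved the claws in gently in 1–2 mm steps. They entered on the first try and the back came to rest flat against the uprights at about 15 N.
- **Pressing down:** I pressed about 19.4 mm until the claw necks sat on the slot edges. The highest total force I read was about 26 N; readings came only at the end of each 0.8 s call.
- **Catch:** The green leaf showed about the same area and position in the side view as at rest (73 px against 77 px). An upward pull was free for about 2 mm, then resisted at 16 N, so it is locked.
- **After release:** The gripper is clear of everything and reads about zero force. In the last view the leaf is out over the bar, and the bottles and the jar stand upright where they were.
- **Checks that disagreed:**
  - A rough cast on the slots' bright lower edges gave 128–130 mm, not 135. The seating height matched 135.
  - Comparing pictures before and after release, the tray had not moved (about 0.06 px vertically). A second patch around the leaf and window shifted about 1 px. I put that down to the gripper no longer being in view, but did not confirm it.

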